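Slide the blind flange onto its mark and lean the spark screen

ROBOT

A 6-joint arm with a two-finger parallel gripper is mounted at the origin on the work surface. World frame = base frame: x ahead of the robot, y to its left, z up, the work surface at z = 0. Lengths are in m, angles in rad, forces in N, time in s.
With the tool pointing down it reaches from about 0.35 to 0.85 m from the base axis. Payload 8.1 kg.
Tool frame: the origin (TCP) lies midway between the tips of the shut fingers; the grasp point (between the pads) lies 19 mm behind it; z points along the fingers, y is the line along which they close (so a half turn about z gives the same grasp; the last joint's range is limited). The gripper opens to 93 mm and grips with 3 to 60 N. Pads are 15 mm wide; open, the fingers measure 128 mm over their backs; the gripper's body (75 mm by 188 mm) begins 65 mm behind the grasp point.
Start: joints at [-1.219, 0.13, 1.488, -0, 1.523, -0.085], TCP at [0.254, -0.544, 0.219] pointing down, gripper open.
Joint ranges: [-2.96, 2.96], [-0.89, 2.26], [0.02, 2.5], [-1.34, 4.48], [0, 2.73], [-2.66, 2.66]. Speed limits (rad/s): [2.39, 2.39, 2.79, 3.14, 3.14, 3.14].

INTERFACE

Orientations are given as a rotation vector (axis times angle).
In Python, from plant import read_state, read_camera, camera_model, close_job gives the robot as it stands. The module is installed in compiled form; this text tells all that it offers.
- The arm moves only by the tool carry_out, never from a script. Its argument "moves" is a list of rows, each an object of numbers: "jaw": the finger opening in m, from 0 to 0.093; "dx", "dy", "dz": the shift along the tool's x, y, z in m; "yaw": the turn about the tool's z in rad. In form: [{"jaw": .., "dx": .., "dy": .., "dz": .., "yaw": ..}, ...]. A call has 1 to 8 rows; each row shifts and turns the commanded pose from where the row before left it, along the tool's axes as they then stand; what a row does not reach is not made up. A row lasts 1/8 s, in which the tool goes at most 62.5 mm and 10.7 degrees, less where a joint would pass 70% of its speed; a pose out of reach is approached as far as the arm can. A call is refused whole if a number of a shift passes 0.0625 or a number of a turn 0.188, either way. A call with a gripper value outside its range is refused whole. The fingers move at their own pace and stop on an object; "grip_force" is the grip in N (left out, the last holds). Time passes only in rows, so rows that do not move let the fingers close. It gives the time, the measured TCP pose, the force, the opening and the grip force at its end, in the units of the state.
- read_state(): the state, without advancing time (a new reading comes with each control period).
- read_camera(name): name is "side" or "top"; returns the picture (384x512x3 uint8, red, green, blue); there is no depth.
- camera_model(name): a dict with "camera_matrix" (3x3 intrinsics, pixels), "view" (4x4, takes a point from world to camera coordinates). Camera axes: x right, y up, looking along -z (the intrinsics and any distortion apply to the point x, -y, -z); pixel columns grow to the right and rows downward; lengths in m; the calibration is good to about 2 mm. A picture is of the moment at which its call begins. camera_model takes no time and is no camera call.
- close_job(): hands the job in; it is judged then, once.
The state is a dict: "t": time; "q": joint angles; "dq": joint speeds; "joint_torque": joint torques, N m; "tool_pos": TCP position; "orientation": TCP orientation; "force": force on the tool from outside, world axes, zero at the start; "wrist_torque": the same for the moment, N m; "opening": finger opening in m; "gripper_force": force on a finger pad.
Only numpy, scipy, OpenCV 4.12 (cv2) and the standard library are available. Lean on these libraries where they do the work, as an engineer would, in place of code of your own. Each camera call takes 0.05 s, during which the arm holds its last target. There are 200 camera calls.

TASK

Get this flange ready for welding: slide the aluminium blind flange along the table, without lifting it, until it lies wholly inside the white painted ring. Then lean the green spark screen over towards the ring to 45 degrees from upright and let go, so that it stays there by itself. Leave the tape roll, pipe elbow and brush where they are.

Things in the scene. Friction and masses are not known exactly. Their poses are not given: they have to be found in the camera images.
- flange_center (a point): Centre (half-way up) of the blind flange: a plain solid aluminium disc, 110 mm diameter, 20 mm thick, about 0.5 kg, lying flat on the table (this point is 10 mm above the table), with four black bolt holes drawn on its top. Too wide to grip across; it slides on the steel table under a few newtons.
- ring: White painted ring flat on the dark steel table, with a small white cross at its centre; inner diameter 140 mm, outer 160 mm, no height to speak of. Origin: its centre, at table height. The flange lies wholly inside when their centres are less than 15 mm apart.
- stand: Blue fixed stand of the spark screen, origin at the centre of its underside on the table. It is 246 mm along its own x, 80 mm along its own y, base 12 mm thick, with a 60 mm high cheek at each end. The ring lies on its own -y side, about 200 mm away; its own +y side is the back and is free for the robot to at least 150 mm from the stand's middle.
- screen_hinge (a point): Middle of the screen's hinge line: on the stand, 35 mm above the table, right above the stand's origin. The hinge line runs along the stand's own x.
- screen_top (a point): Middle of the top edge of the screen panel (orange rail), 160 mm from the hinge line; moves with the panel. The panel is a green-tinted pane in a flat steel frame 216 mm wide and 16 mm thick (8 mm either side of the plane through the hinge line); it can be pushed anywhere or pinched at the orange rail.
- screen (a joint): Angle of the screen panel in rad: 0 = upright, positive = leaning towards the ring (to the stand's own -y), negative = leaning away from it; 45 degrees is 0.785. Range -0.6 to 1.45. A stiff friction hinge (about 0.7 N m): it stays where it is left.
- tape_center (a point): Middle of the cream masking-tape roll standing flat, 100 mm diameter, 45 mm high. Leave alone.
- elbow_center (a point): On the steel 90-degree pipe elbow lying flat, pipe 50 mm diameter, about 100 mm across. Leave alone.
- wirebrush_grip (a point): Grip of the wooden-handled brush lying on the table, about 200 mm long. Leave alone.
There are look-alikes about, which are no part of the job. Of the things that look like the part that bears flange_center, the middle-sized one is meant.

How it is judged:
By the outcome, as a careful person would: the job done as asked, in the order asked, and still so for the second after the job is handed in, with the robot touching nothing.
It also fails if it takes over 56 s, if anything falls off the work surface, if the arm or the gripper's body presses on something with over 40 N, if the wrist force passes 120 N, or if a joint passes its speed limit or range.

## Working session

There is one attempt and no reset: what is moved stays moved. The work goes in short steps, Python scripts to look and compute and a tool call to move; the robot and the scene stay as the last step left them, time stands still between calls to the robot, and variables do not carry over. Pictures are saved under pics/ and viewed, at most 13 in all, crops included, and the job is handed in when it is done.

Besides the shell and the picture viewer there is one more tool, called by a JSON object that holds its "fn" and its "kwargs", one argument or row to a line. carry_out: Moves the arm, as the interface text tells. Its arguments: {"type":"object","properties":{"moves":{"type":"array","items":{"type":"object","properties":{"jaw":{"type":"number"},"dx":{"type":"number"},"dy":{"type":"number"},"dz":{"type":"number"},"yaw":{"type":"number"}}}},"grip_force":{"type":"number"}},"required":["moves"]}

```bash
mkdir -p pics
cat > h.py <<'E'
import numpy as np, cv2
from plant import *
def snap(cam,fn):
    im=read_camera(cam); cv2.imwrite('pics/'+fn,im[:,:,::-1]); return im
def ray(cam,u,v,z):
    m=camera_model(cam);K=np.array(m['camera_matrix']);V=np.array(m['view'])
    d=np.linalg.inv(K)@[u,v,1]; d=np.array([d[0],-d[1],-d[2]])
    R=V[:3,:3];o=-R.T@V[:3,3];w=R.T@d
    return o+w*(z-o[2])/w[2]
def proj(cam,p):
    m=camera_model(cam);K=np.array(m['camera_matrix']);V=np.array(m['view'])
    c=V[:3,:3]@p+V[:3,3]; q=K@[c[0],-c[1],-c[2]]; return q[:2]/q[2]
E
python3 - <<'E'
from h import *
a=snap('top','t0.png');b=snap('side','s0.png')
s=read_state();print(s['t'],s['tool_pos'],s['orientation'],s['force'])
for c in('top','side'):
    m=camera_model(c);print({k:(np.round(v,3).tolist() if not isinstance(v,str) else v) for k,v in m.items()})
E
```

```text
0.1 [ 0.2536384  -0.54315721  0.21768311] [-3.06529775e+00 -6.80312735e-01  4.00132257e-04] [ 0.0397998  -0.17100528 -0.95465133]
{'camera_matrix': [[470.456, 0.0, 252.222], [0.0, 470.456, 198.043], [0.0, 0.0, 1.0]], 'view': [[-0.022, -1.0, 0.002, -0.077], [0.984, -0.022, 0.178, -0.583], [-0.178, 0.006, 0.984, -1.269], [0.0, 0.0, 0.0, 1.0]]}
{'camera_matrix': [[353.032, 0.0, 260.14], [0.0, 353.032, 189.64], [0.0, 0.0, 1.0]], 'view': [[-0.992, -0.129, 0.01, 0.548], [0.105, -0.753, 0.649, -0.229], [-0.076, 0.645, 0.761, -0.871], [0.0, 0.0, 0.0, 1.0]]}
```

View pics/t0.png

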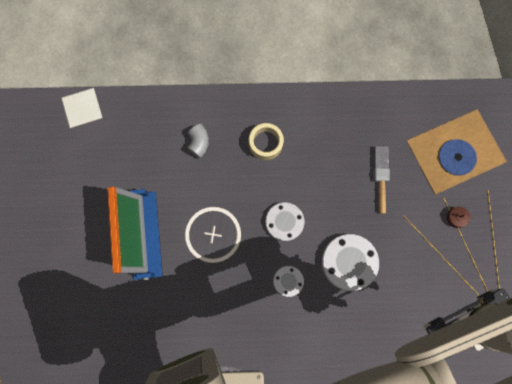

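View pics/s0.png

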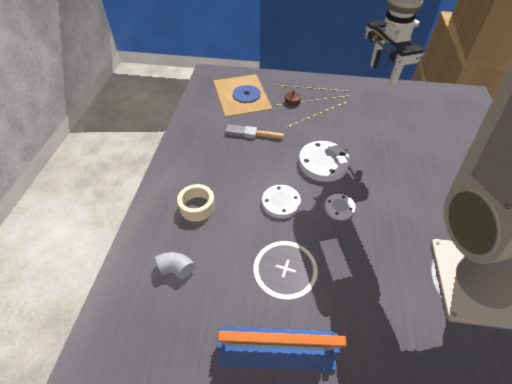

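Candidates for the flange: (285,221), (288,281) and (351,263) in the top picture. The first is middle-sized, so it fits the description. I'll confirm it with a crop and measurements.

Run:
```python
from h import *
im=cv2.imread('pics/t0.png')
hsv=cv2.cvtColor(im,cv2.COLOR_BGR2HSV)
cv2.imwrite('pics/c0.png',cv2.resize(im[170:310,80:400],None,fx=2.5,fy=2.5,interpolation=cv2.INTER_CUBIC))
bright=((hsv[:,:,2]>110)&(hsv[:,:,1]<60)).astype(np.uint8)
bright[:90]=0
n,l,st,ce=cv2.connectedComponentsWithStats(bright)
for i in range(1,n):
    if st[i,4]>150 and st[i,0]>160: 
        c,_=cv2.findContours((l==i).astype(np.uint8),0,2); (u,v),(a,b),_=cv2.fitEllipse(cv2.convexHull(c[0]))
        for z in (0,.02): print(st[i],round(u,1),round(v,1),ray('top',u,v,z).round(4),'diam',[round(float(np.linalg.norm(ray('top',u+k/2,v,z)-ray('top',u-k/2,v,z))),4) for k in(a,b)])
for cam,f in(('top','t0'),('side','s0')):
    h=cv2.cvtColor(cv2.imread(f'pics/{f}.png'),cv2.COLOR_BGR2HSV)
    for nm,lo,hi in(('orange',(3,200,150),(12,255,255)),('blue',(105,150,60),(120,255,255))):
        m=cv2.inRange(h,lo,hi)
        if cam=='side': m[:300]=0
        else: m[:,180:]=0
        n,l,st,ce=cv2.connectedComponentsWithStats(m); i=1+st[1:,4].argmax()
        c,_=cv2.findContours((l==i).astype(np.uint8),0,2)
        print(cam,nm,st[i],cv2.boxPoints(cv2.minAreaRect(c[0])).round(1).tolist())
```

```text
[190 123  19  34 449] 198.5 139.6 [0.7718 0.066  0.    ] diam [0.0577, 0.0994]
[190 123  19  34 449] 198.5 139.6 [0.7655 0.0638 0.02  ] diam [0.0569, 0.098]
[376 146  14  39 469] 381.8 163.3 [ 0.6867 -0.4768  0.    ] diam [0.0487, 0.1427]
[376 146  14  39 469] 381.8 163.3 [ 0.6817 -0.4709  0.02  ] diam [0.0479, 0.1405]
[ 266  202   39   40 1169] 285.0 221.2 [ 0.5205 -0.1838  0.    ] diam [0.1125, 0.1143]
[ 266  202   39   40 1169] 285.0 221.2 [ 0.5179 -0.1823  0.02  ] diam [0.1109, 0.1126]
[184 206  58  56 789] 212.4 233.8 [0.4884 0.0268 0.    ] diam [0.1596, 0.1658]
[184 206  58  56 789] 212.4 233.8 [0.4863 0.0252 0.02  ] diam [0.1572, 0.1634]
[ 323  234   57   57 2085] 351.3 261.5 [ 0.4003 -0.369   0.    ] diam [0.1571, 0.166]
[ 323  234   57   57 2085] 351.3 261.5 [ 0.3995 -0.3648  0.02  ] diam [0.1548, 0.1636]
[275 280  26  18 196] 287.1 287.4 [ 0.3318 -0.1831  0.    ] diam [0.0505, 0.0729]
[275 280  26  18 196] 287.1 287.4 [ 0.332  -0.1817  0.02  ] diam [0.0497, 0.0719]
[ 377  315  135   69 2426] 429.2 373.1 [ 0.0925 -0.5644  0.    ] diam [0.1317, 0.5465]
[ 377  315  135   69 2426] 429.2 373.1 [ 0.0962 -0.5573  0.02  ] diam [0.1298, 0.5384]
[222 372  43  12 482] 243.8 377.9 [ 0.0916 -0.0564  0.    ] diam [0.0484, 0.1253]
[222 372  43  12 482] 243.8 377.9 [ 0.0954 -0.0567  0.02  ] diam [0.0477, 0.1234]
top orange [108 188  12  84 557] [[107.69999694824219, 188.10000610351562], [114.69999694824219, 187.60000610351562], [120.0, 270.8999938964844], [113.0999984741211, 271.3999938964844]]
top blue [ 132  190   30   89 1159] [[132.0, 190.0], [159.10000610351562, 189.39999389648438], [161.10000610351562, 277.5], [134.0, 278.1000061035156]]Traceback (most recent call last):
  File "<stdin>", line 18, in <module>
ValueError: attempt to get argmax of an empty sequence
```

View pics/c0.png

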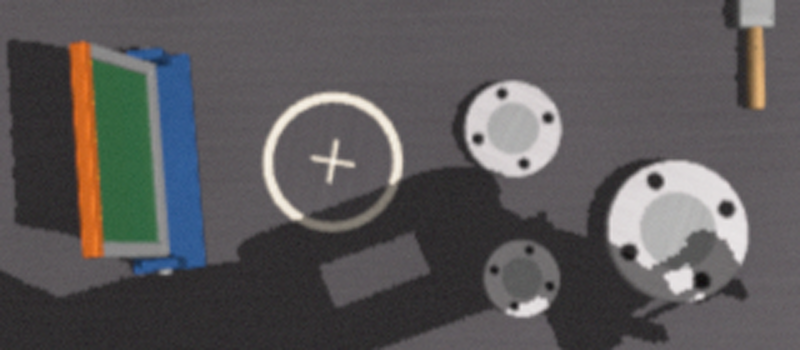

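The flange is the middle-sized disc at top picture (285,221): it measures 0.111–0.113 m across, at about (0.518,-0.182). The ring's cross is at (213,234). The screen leans away from the ring, with its orange rail at about (114,229).

Next I'll measure the stand and screen.

```bash
cat >> h.py <<'E'
from scipy.optimize import least_squares
def rail(cam,im):
    h=cv2.cvtColor(im,cv2.COLOR_RGB2HSV); m=cv2.inRange(h,(3,180,120),(14,255,255))
    if cam=='side': m[:260]=0; m[:,:150]=0; m[:,400:]=0
    else: m[:,:60]=0; m[:,220:]=0; m[:170]=0;m[300:]=0
    n,l,st,ce=cv2.connectedComponentsWithStats(m); i=1+st[1:,4].argmax()
    return ce[i],st[i]
def tri(a,b):
    return least_squares(lambda p:np.r_[proj('top',p)-a,proj('side',p)-b],[.48,.2,.15])
E
python3 - <<'E'
from h import *
t=cv2.imread('pics/t0.png')[:,:,::-1].copy();s=cv2.imread('pics/s0.png')[:,:,::-1].copy()
a,sa=rail('top',t);b,sb=rail('side',s);r=tri(a,b);print(a,sa,b,sb,r.x,r.fun)
# base front edge ends (z=.012) and cross
for p in((156,192),(162,276)):print(ray('top',*p,.012))
print('ring',ray('top',213.2,234,0),ray('side',286,268,0),'flange side',ray('side',281,200,.02))
cv2.imwrite('pics/c1.png',np.hstack([cv2.resize(t[170:300,90:190],None,fx=4,fy=4),cv2.resize(s[250:380,205:355],None,fx=2.66,fy=4)[:,:]])[:,:,::-1])
E
```

```text
[114.00570613 229.83024251] [108 187  13  86 701] [327. 344.] [325 344   5   1   5] [0.43248431 0.2617162  0.21010889] [ -5.71804324  20.23861266 -13.15085145  -4.44436563]
[0.61248509 0.18838092 0.012     ]
[0.37143703 0.16817009 0.012     ]
ring [0.48785418 0.02432847 0.        ] [0.483351   0.02604218 0.        ] flange side [ 0.51545526 -0.1754111   0.02      ]
```

View pics/c1.png

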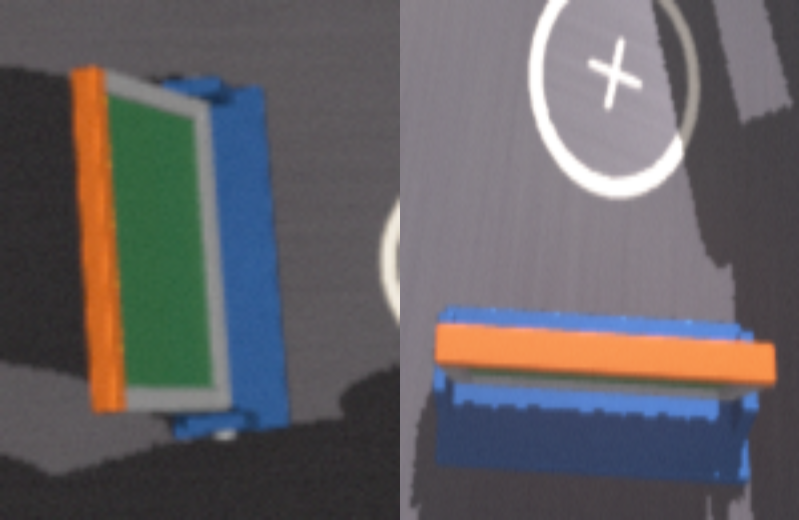

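The top picture shows the screen leaning back, with the rail centre at about (114,229.5). The side picture shows the rail centre at about (282,339). The stand's front edge runs (156,192)–(162,276), which is 0.242 m against the stated 0.246 m.

Next is the screen angle and the first moves.

Run:
```python
from h import *
r=tri(np.array([114.2,229.5]),np.array([282,338.5]));print('rail',r.x,r.fun)
from scipy.spatial.transform import Rotation as R
ex=np.array([.9965,.0835,0]);ey=np.array([-.0835,.9965,0]);o=np.array([.489,.218,.035])
d=r.x-o;print(d@ex,d@ey,d[2],np.linalg.norm(d),'theta',np.arctan2(-d@ey,d[2]))
s=read_state();p=s['tool_pos'];M=R.from_rotvec(s['orientation']).as_matrix()
print(M.round(3));t=np.array([.529,-.256,.1]);yaw=np.arctan2(M[1,0],M[0,0]);print(yaw,'to 1.714 -> tool yaw',-(1.714-yaw))
print('shift tool',M.T@(t-p))
```

```text
rail [0.48400148 0.25750279 0.18148673] [-0.13589525  0.63283534 -0.41693768 -0.1366455 ]
-0.0016825394460756923 0.03978190536231539 0.14648672650908706 0.1518018990367125 theta -0.2651777900993211
[[ 0.906  0.423 -0.001]
 [ 0.423 -0.906  0.002]
 [ 0.    -0.002 -1.   ]]
0.4368002160239035 to 1.714 -> tool yaw -1.2771997839760965
shift tool [ 0.37097326 -0.14350339  0.11797547]
```

{"fn": "carry_out", "kwargs": {
  "moves": [
    {"jaw":0.06,"dx":0.046,"dy":-0.018},
    {"jaw":0.06,"dx":0.046,"dy":-0.018},
    {"jaw":0.06,"dx":0.046,"dy":-0.018},
    {"jaw":0.06,"dx":0.046,"dy":-0.018},
    {"jaw":0.06,"dx":0.046,"dy":-0.018},
    {"jaw":0.06,"dx":0.046,"dy":-0.018},
    {"jaw":0.06,"dx":0.046,"dy":-0.018},
    {"jaw":0.06,"dx":0.046,"dy":-0.018}
  ]
}}

```text
invalid input at $.moves[0]: expected keys jaw, dx, dy, dz, yaw
```

{"fn": "carry_out", "kwargs": {
  "moves": [
    {"jaw":0.06,"yaw":-0.16},
    {"jaw":0.06,"yaw":-0.16},
    {"jaw":0.06,"yaw":-0.16},
    {"jaw":0.06,"yaw":-0.16},
    {"jaw":0.06,"yaw":-0.16},
    {"jaw":0.06,"yaw":-0.16},
    {"jaw":0.06,"yaw":-0.16},
    {"jaw":0.06,"yaw":-0.157}
  ]
}}

```text
invalid input at $.moves[0]: expected keys jaw, dx, dy, dz, yaw
```

```bash
cat >> h.py <<'E'
from scipy.spatial.transform import Rotation as R
def to(t,yaw=None):
    s=read_state();p=s['tool_pos'];M=R.from_rotvec(s['orientation']).as_matrix()
    y=np.arctan2(M[1,0],M[0,0]);print('t',s['t'],'pos',p.round(4),'yaw',y.round(4),'open',s['opening'],'F',np.round(s['force'],1),'shift',(M.T@(np.array(t)-p)).round(4))
E
python3 -c "
from h import *
snap('top','t1.png');to([.529,-.256,.006])"
```

```text
t 0.15 pos [ 0.2537 -0.5432  0.2178] yaw 0.4368 open 0.09310040175297726 F [ 0.3  0.5 -0.5] shift [ 0.371  -0.1435  0.2121]
```

View pics/t1.png

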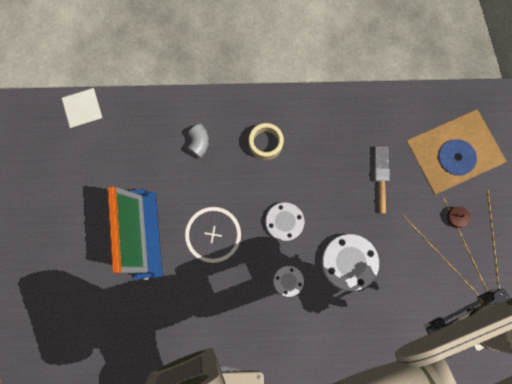

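The picture is the same as before, because both moves were refused: every row needs all five keys. I'll send them again in full.

{"fn": "carry_out", "kwargs": {
  "moves": [
    {"jaw":0.06,"dx":0.046,"dy":-0.018,"dz":0,"yaw":0},
    {"jaw":0.06,"dx":0.046,"dy":-0.018,"dz":0,"yaw":0},
    {"jaw":0.06,"dx":0.046,"dy":-0.018,"dz":0,"yaw":0},
    {"jaw":0.06,"dx":0.046,"dy":-0.018,"dz":0,"yaw":0},
    {"jaw":0.06,"dx":0.046,"dy":-0.018,"dz":0,"yaw":0},
    {"jaw":0.06,"dx":0.046,"dy":-0.018,"dz":0,"yaw":0},
    {"jaw":0.06,"dx":0.046,"dy":-0.018,"dz":0,"yaw":0},
    {"jaw":0.06,"dx":0.046,"dy":-0.018,"dz":0,"yaw":0}
  ]
}}

```text
t: 1.15
tool_pos: [0.5272, -0.2561, 0.2183]
orientation: [-3.067, -0.681, 0.001]
force: [0.6, -0.5, 0.4]
opening: 0.0598
gripper_force: 0.0
```

{"fn": "carry_out", "kwargs": {
  "moves": [
    {"jaw":0.06,"dx":0,"dy":0,"dz":0,"yaw":-0.16},
    {"jaw":0.06,"dx":0,"dy":0,"dz":0,"yaw":-0.16},
    {"jaw":0.06,"dx":0,"dy":0,"dz":0,"yaw":-0.16},
    {"jaw":0.06,"dx":0,"dy":0,"dz":0,"yaw":-0.16},
    {"jaw":0.06,"dx":0,"dy":0,"dz":0,"yaw":-0.16},
    {"jaw":0.06,"dx":0,"dy":0,"dz":0,"yaw":-0.16},
    {"jaw":0.06,"dx":0,"dy":0,"dz":0,"yaw":-0.16},
    {"jaw":0.06,"dx":0,"dy":0,"dz":0,"yaw":-0.157}
  ]
}}

```text
t: 2.15
tool_pos: [0.5261, -0.2574, 0.2182]
orientation: [-2.05, -2.379, 0.0]
force: [-0.1, -0.5, 0.3]
opening: 0.06
gripper_force: 0.0
```

```bash
python3 -c "
from h import *
to([.529,-.256,.006]);snap('top','t2.png')"
```

```text
t 2.15 pos [ 0.5261 -0.2574  0.2182] yaw 1.719 open 0.05998429873317251 F [-0.1 -0.5  0.3] shift [0.0008 0.0032 0.2122]
```

{"fn": "carry_out", "kwargs": {
  "moves": [
    {"jaw":0.06,"dx":0,"dy":0.003,"dz":0.04,"yaw":0},
    {"jaw":0.06,"dx":0,"dy":0,"dz":0.04,"yaw":0},
    {"jaw":0.06,"dx":0,"dy":0,"dz":0.04,"yaw":0},
    {"jaw":0.06,"dx":0,"dy":0,"dz":0.04,"yaw":0},
    {"jaw":0.06,"dx":0,"dy":0,"dz":0.03,"yaw":0},
    {"jaw":0.06,"dx":0,"dy":0,"dz":0.015,"yaw":0},
    {"jaw":0.06,"dx":0,"dy":0,"dz":0.006,"yaw":0},
    {"jaw":0.06,"dx":0,"dy":0,"dz":0,"yaw":0}
  ]
}}

```text
t: 3.2
tool_pos: [0.5298, -0.2574, 0.0083]
orientation: [2.057, 2.373, 0.0]
force: [-0.3, -0.7, -0.5]
opening: 0.0602
gripper_force: 0.0
```

```bash
python3 -c "
from h import *
im=snap('top','t3.png');cv2.imwrite('pics/c3.png',cv2.resize(im[170:310,180:400,::-1],None,fx=3,fy=3));to([.4951,-.0275,.006])"
```

```text
t 3.25 pos [ 0.5302 -0.2576  0.0089] yaw 1.7134 open 0.05973209603395488 F [-0.3 -0.5  0.3] shift [ 0.2328 -0.002   0.0026]
```

View pics/c3.png

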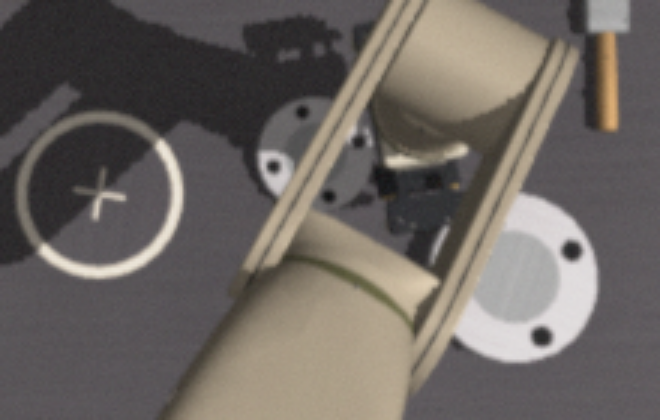

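The gripper stands down behind the flange (flange at crop (315,150)), clear of the large disc. Now I'll push.

{"fn": "carry_out", "kwargs": {
  "moves": [
    {"jaw":0.06,"dx":0.01,"dy":-0.001,"dz":0.002,"yaw":0},
    {"jaw":0.06,"dx":0.018,"dy":-0.001,"dz":0,"yaw":0},
    {"jaw":0.06,"dx":0.02,"dy":0,"dz":0,"yaw":0},
    {"jaw":0.06,"dx":0.02,"dy":0,"dz":0,"yaw":0},
    {"jaw":0.06,"dx":0.02,"dy":0,"dz":0,"yaw":0},
    {"jaw":0.06,"dx":0.02,"dy":0,"dz":0,"yaw":0},
    {"jaw":0.06,"dx":0.02,"dy":0,"dz":0,"yaw":0},
    {"jaw":0.06,"dx":0.02,"dy":0,"dz":0,"yaw":0}
  ]
}}

```text
t: 4.25
tool_pos: [0.5064, -0.1098, 0.006]
orientation: [2.056, 2.374, 0.0]
force: [1.4, -4.7, 4.4]
opening: 0.06
gripper_force: 3.0
```

{"fn": "carry_out", "kwargs": {
  "moves": [
    {"jaw":0.06,"dx":0.02,"dy":0,"dz":0,"yaw":0},
    {"jaw":0.06,"dx":0.02,"dy":0,"dz":0,"yaw":0},
    {"jaw":0.06,"dx":0.015,"dy":0,"dz":0,"yaw":0},
    {"jaw":0.06,"dx":0.01,"dy":0,"dz":0,"yaw":0},
    {"jaw":0.06,"dx":0.005,"dy":0,"dz":0,"yaw":0},
    {"jaw":0.06,"dx":0,"dy":0,"dz":0,"yaw":0}
  ]
}}

```text
t: 5.0
tool_pos: [0.4959, -0.0409, 0.0053]
orientation: [-2.056, -2.374, -0.0]
force: [2.0, -0.3, 0.4]
opening: 0.0599
gripper_force: 0.5
```

```bash
python3 -c "
from h import *
to([.4951,-.0275,.006]);a=snap('top','t4.png');b=snap('side','s4.png');cv2.imwrite('pics/c4.png',np.hstack([cv2.resize(a[170:300,150:290,::-1],(400,400)),cv2.resize(b[170:310,210:350,::-1],(400,400))]))"
```

```text
t 5.0 pos [ 0.4959 -0.0409  0.0053] yaw 1.714 open 0.059926933209974206 F [ 2.  -0.3  0.4] shift [ 0.0134  0.0011 -0.0007]
```

View pics/c4.png

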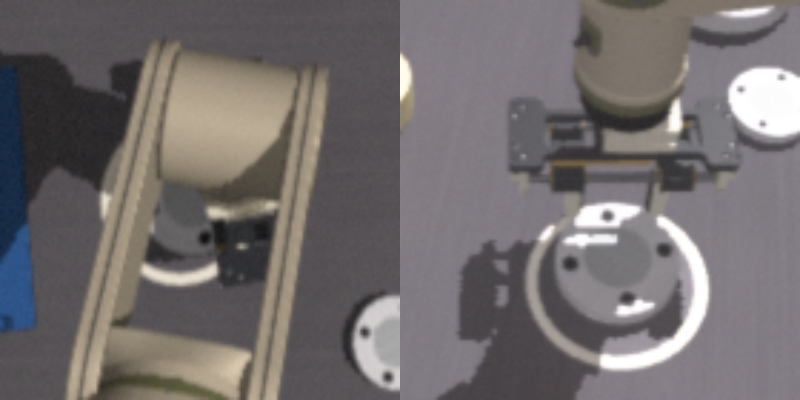

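The flange's top centre is at side picture (286,262), just short of the ring's centre at (286,269).

```bash
python3 -c "
from h import *
print(ray('side',286,262.4,.02),ray('side',286,269,0))"
```

```text
[0.48504944 0.02144168 0.02      ] [0.48312394 0.02881975 0.        ]
```

{"fn": "carry_out", "kwargs": {
  "moves": [
    {"jaw":0.06,"dx":0.003,"dy":0,"dz":0,"yaw":0},
    {"jaw":0.06,"dx":0.003,"dy":0,"dz":0,"yaw":0},
    {"jaw":0.06,"dx":0.002,"dy":0,"dz":0,"yaw":0},
    {"jaw":0.06,"dx":0,"dy":0,"dz":0,"yaw":0},
    {"jaw":0.06,"dx":-0.01,"dy":0,"dz":0,"yaw":0},
    {"jaw":0.06,"dx":-0.03,"dy":0,"dz":0,"yaw":0},
    {"jaw":0.06,"dx":-0.02,"dy":0,"dz":-0.04,"yaw":0},
    {"jaw":0.06,"dx":0,"dy":0,"dz":-0.06,"yaw":0}
  ]
}}

```text
t: 6.1
tool_pos: [0.5021, -0.0943, 0.1049]
orientation: [-2.057, -2.37, 0.003]
force: [0.7, -0.6, -0.0]
opening: 0.0603
gripper_force: 0.0
```

{"fn": "carry_out", "kwargs": {
  "moves": [
    {"jaw":0.03,"dx":0,"dy":0,"dz":-0.06,"yaw":0},
    {"jaw":0,"dx":0,"dy":0,"dz":-0.06,"yaw":0},
    {"jaw":0,"dx":0,"dy":0,"dz":-0.06,"yaw":0},
    {"jaw":0,"dx":0,"dy":0,"dz":-0.02,"yaw":0.06}
  ]
}}

```text
t: 6.6
tool_pos: [0.5053, -0.094, 0.3111]
orientation: [2.124, 2.305, 0.006]
force: [-0.7, 0.5, -0.9]
opening: 0.024
gripper_force: 0.0
```

```bash
python3 -c "
from h import *
to([.484,.34,.3]);a=snap('top','t5.png');b=snap('side','s5.png');cv2.imwrite('pics/c5.png',np.hstack([cv2.resize(a[170:300,150:290,::-1],(400,400)),cv2.resize(b[170:310,210:350,::-1],(400,400))]))"
```

```text
t 6.6 pos [ 0.5053 -0.094   0.3111] yaw 1.6526 open 0.02401503533476507 F [-0.7  0.5 -0.9] shift [0.4343 0.0141 0.0102]
```

View pics/c5.png

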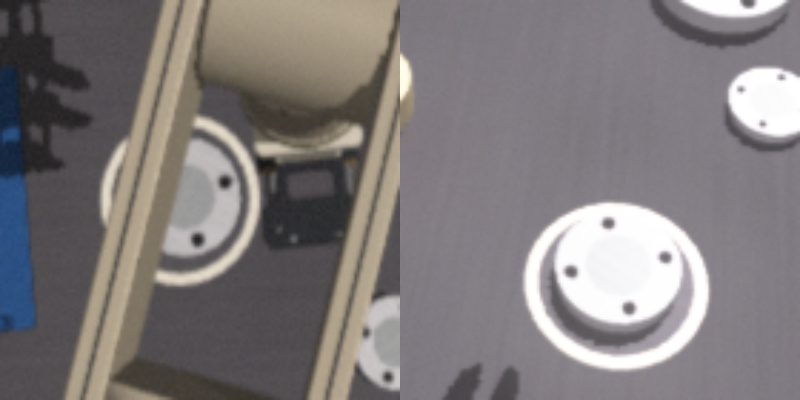

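The flange lies inside the ring. In the side picture its centre is at (286,262) and the ring's at (286,270). I'll check the offset exactly before starting on the screen.

Run:
```python
from h import *
im=cv2.imread('pics/s5.png');g=cv2.resize(im[225:315,235:340],None,fx=4,fy=4,interpolation=cv2.INTER_CUBIC)
m=(g.min(2)>175).astype(np.uint8)
n,l,st,ce=cv2.connectedComponentsWithStats(m)
for i in range(1,n):
    if st[i,4]<3000: continue
    c,_=cv2.findContours((l==i).astype(np.uint8),0,2);(u,v),ax,_=cv2.fitEllipse(cv2.convexHull(max(c,key=len)))
    u,v=u/4-.375+235,v/4-.375+225
    print(st[i],u,v,np.array(ax)/4,[ray('side',u,v,z).round(4) for z in(0,.02)])
# model outline on picture: predicted ring & disc rims
```

```text
[   73    63   260   236 36622] 285.350341796875 269.7280502319336 [58.53721619 65.41906738] [array([0.4846, 0.0311, 0.    ]), array([0.485 , 0.0417, 0.02  ])]
```

The offset is about 5–9 mm of the 15 mm allowed. A further 6 mm nudge gives more margin.

{"fn": "carry_out", "kwargs": {
  "moves": [
    {"jaw":0.06,"dx":0,"dy":-0.003,"dz":0.05,"yaw":0},
    {"jaw":0.06,"dx":0,"dy":-0.002,"dz":0.06,"yaw":0},
    {"jaw":0.06,"dx":0,"dy":0,"dz":0.06,"yaw":0},
    {"jaw":0.06,"dx":0,"dy":0,"dz":0.06,"yaw":0},
    {"jaw":0.06,"dx":0,"dy":0,"dz":0.04,"yaw":0},
    {"jaw":0.06,"dx":0,"dy":0,"dz":0.025,"yaw":0},
    {"jaw":0.06,"dx":0,"dy":0,"dz":0.008,"yaw":0},
    {"jaw":0.06,"dx":0,"dy":0,"dz":0,"yaw":0}
  ]
}}

```text
t: 7.7
tool_pos: [0.4974, -0.0933, 0.0017]
orientation: [-2.125, -2.311, 0.002]
force: [0.4, 0.6, 0.1]
opening: 0.0595
gripper_force: 0.0
```

```bash
python3 -c "
from h import *
to([.4945,-.026,.006])"
```

```text
t 7.7 pos [ 0.4974 -0.0933  0.0017] yaw 1.6548 open 0.059485053530314316 F [0.4 0.6 0.1] shift [ 0.0673  0.0027 -0.0042]
```

{"fn": "carry_out", "kwargs": {
  "moves": [
    {"jaw":0.06,"dx":0.015,"dy":0.001,"dz":-0.004,"yaw":0},
    {"jaw":0.06,"dx":0.02,"dy":0.001,"dz":0,"yaw":0},
    {"jaw":0.06,"dx":0.015,"dy":0,"dz":0,"yaw":0},
    {"jaw":0.06,"dx":0.005,"dy":0,"dz":0,"yaw":0},
    {"jaw":0.06,"dx":0.004,"dy":0,"dz":0,"yaw":0},
    {"jaw":0.06,"dx":0.004,"dy":0,"dz":0,"yaw":0},
    {"jaw":0.06,"dx":0.003,"dy":0,"dz":0,"yaw":0},
    {"jaw":0.06,"dx":0,"dy":0,"dz":0,"yaw":0}
  ]
}}

```text
t: 8.7
tool_pos: [0.4952, -0.0276, 0.0066]
orientation: [-2.127, -2.311, 0.0]
force: [0.3, -2.9, 2.8]
opening: 0.0595
gripper_force: 1.1
```

{"fn": "carry_out", "kwargs": {
  "moves": [
    {"jaw":0.06,"dx":-0.01,"dy":0,"dz":0,"yaw":0},
    {"jaw":0.06,"dx":-0.03,"dy":0,"dz":0,"yaw":0},
    {"jaw":0.06,"dx":-0.01,"dy":0,"dz":-0.05,"yaw":0},
    {"jaw":0.03,"dx":0,"dy":0,"dz":-0.06,"yaw":0},
    {"jaw":0,"dx":0,"dy":0,"dz":-0.06,"yaw":0},
    {"jaw":0,"dx":0,"dy":0,"dz":-0.06,"yaw":0},
    {"jaw":0,"dx":0,"dy":0,"dz":-0.06,"yaw":0},
    {"jaw":0,"dx":0,"dy":0,"dz":-0.02,"yaw":0}
  ]
}}

```text
t: 9.7
tool_pos: [0.501, -0.0782, 0.3216]
orientation: [2.123, 2.307, 0.006]
force: [0.5, -0.5, 0.1]
opening: 0.0146
gripper_force: 0.0
```

```bash
python3 -c "
from h import *
to([.479,.335,.32]);b=snap('side','s6.png')
g=lambda f:cv2.resize(cv2.imread(f)[225:315,235:340],None,fx=3.8,fy=4.4,interpolation=cv2.INTER_CUBIC)
cv2.imwrite('pics/c6.png',np.hstack([g('pics/s5.png'),g('pics/s6.png')]))"
```

```text
t 9.7 pos [ 0.501  -0.0782  0.3216] yaw 1.6536 open 0.014571011696500746 F [ 0.5 -0.5  0.1] shift [0.4136 0.0122 0.0009]
```

View pics/c6.png

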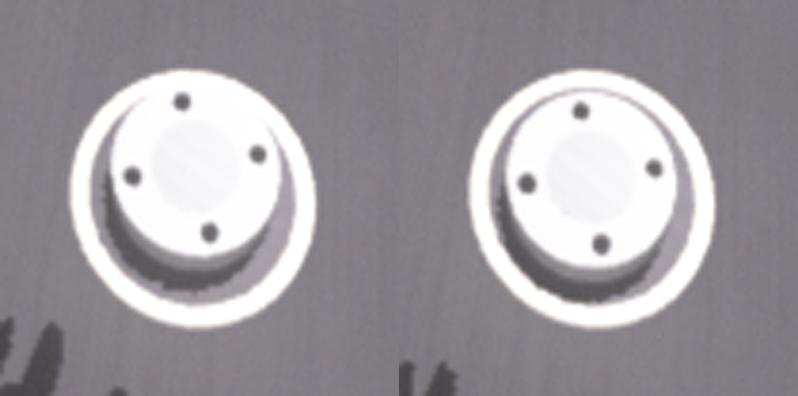

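Both views now show the flange well inside the ring: its centre is at about side (285.5,266), roughly 4 mm off the ring's centre. Next I'll go over to behind the screen.

{"fn": "carry_out", "kwargs": {
  "moves": [
    {"jaw":0,"dx":0.05,"dy":0.002,"dz":0,"yaw":0},
    {"jaw":0,"dx":0.05,"dy":0.002,"dz":0,"yaw":0},
    {"jaw":0,"dx":0.05,"dy":0.002,"dz":0,"yaw":0},
    {"jaw":0,"dx":0.05,"dy":0.002,"dz":0,"yaw":0},
    {"jaw":0,"dx":0.05,"dy":0.002,"dz":0,"yaw":0},
    {"jaw":0,"dx":0.05,"dy":0.002,"dz":0,"yaw":0},
    {"jaw":0,"dx":0.05,"dy":0,"dz":0,"yaw":0},
    {"jaw":0,"dx":0.05,"dy":0,"dz":0,"yaw":0}
  ]
}}

```text
t: 10.75
tool_pos: [0.4775, 0.3234, 0.3141]
orientation: [-2.127, -2.311, 0.004]
force: [0.3, -0.9, 0.1]
opening: -0.0
gripper_force: 0.0
```

{"fn": "carry_out", "kwargs": {
  "moves": [
    {"jaw":0,"dx":0,"dy":0,"dz":0.05,"yaw":0},
    {"jaw":0,"dx":0,"dy":0,"dz":0.05,"yaw":0},
    {"jaw":0,"dx":0,"dy":0,"dz":0.05,"yaw":0},
    {"jaw":0,"dx":0,"dy":0,"dz":0.03,"yaw":0},
    {"jaw":0,"dx":0,"dy":0,"dz":0,"yaw":0}
  ]
}}

```text
t: 11.38
tool_pos: [0.4751, 0.3203, 0.1313]
orientation: [-2.125, -2.309, 0.013]
force: [0.1, 0.2, -0.7]
opening: 0.0003
gripper_force: 0.0
```

```bash
python3 -c "
from h import *
ey=np.array([-.0835,.9965]);e=np.array([.489,.218])+ey*(-.0837+.0075)
to([*e,.13]);snap('side','s7.png')"
```

```text
t 11.375 pos [0.4751 0.3203 0.1313] yaw 1.6536 open 0.0002713552122961708 F [ 0.1  0.2 -0.7] shift [-0.1793  0.0055  0.0019]
```

{"fn": "carry_out", "kwargs": {
  "moves": [
    {"jaw":0,"dx":-0.02,"dy":0.001,"dz":0,"yaw":0},
    {"jaw":0,"dx":-0.015,"dy":0.001,"dz":0,"yaw":0},
    {"jaw":0,"dx":-0.015,"dy":0.001,"dz":0,"yaw":0},
    {"jaw":0,"dx":-0.015,"dy":0.001,"dz":0,"yaw":0},
    {"jaw":0,"dx":-0.015,"dy":0.001,"dz":0,"yaw":0},
    {"jaw":0,"dx":-0.015,"dy":0,"dz":0,"yaw":0},
    {"jaw":0,"dx":-0.015,"dy":0,"dz":0,"yaw":0},
    {"jaw":0,"dx":-0.01,"dy":0,"dz":0,"yaw":0}
  ]
}}

```text
t: 12.42
tool_pos: [0.4933, 0.2031, 0.1371]
orientation: [-2.127, -2.31, -0.004]
force: [-0.4, 7.2, -3.1]
opening: 0.0005
gripper_force: 3.0
```

{"fn": "carry_out", "kwargs": {
  "moves": [
    {"jaw":0,"dx":-0.012,"dy":0,"dz":0,"yaw":0},
    {"jaw":0,"dx":-0.012,"dy":0,"dz":0,"yaw":0},
    {"jaw":0,"dx":-0.01,"dy":0,"dz":0,"yaw":0},
    {"jaw":0,"dx":-0.005,"dy":0,"dz":0,"yaw":0},
    {"jaw":0,"dx":0,"dy":0,"dz":0,"yaw":0},
    {"jaw":0,"dx":0,"dy":0,"dz":0,"yaw":0}
  ]
}}

```text
t: 13.18
tool_pos: [0.4966, 0.1639, 0.1371]
orientation: [2.127, 2.311, 0.001]
force: [-0.3, 1.2, 1.4]
opening: 0.0003
gripper_force: 1.0
```

```bash
python3 -c "
from h import *
ey=np.array([-.0835,.9965]);e=np.array([.489,.218])+ey*(-.0837+.0075)
to([*e,.13]);a=snap('top','t8.png');b=snap('side','s8.png')
cv2.imwrite('pics/c8.png',np.hstack([cv2.resize(a[160:300,90:230,::-1],(400,400)),cv2.resize(b[220:384,200:364,::-1],(400,400))]))"
```

```text
t 13.175 pos [0.4966 0.1639 0.1371] yaw 1.6535 open 0.0003490914939852854 F [-0.3  1.2  1.4] shift [-0.0217 -0.0031  0.0071]
```

View pics/c8.png

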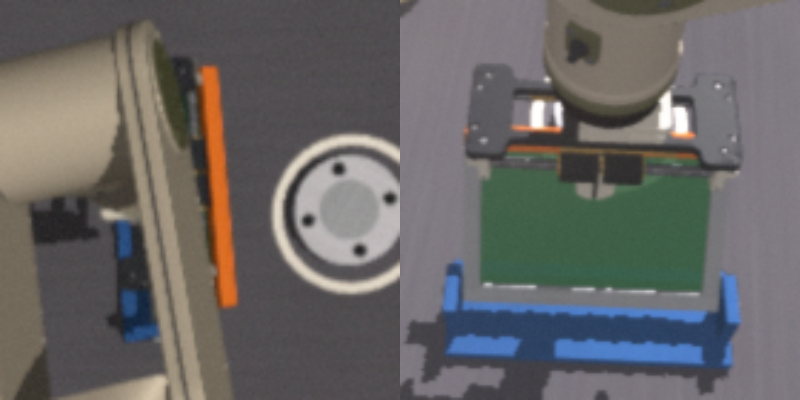

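The screen now leans towards the ring, with its rail centre at about top (166.6,225.4). The flange is centred in the ring at top crop (350,210).

```bash
cat >> h.py <<'E'
def theta_top(im):
    c,st=rail('top',im)
    f=lambda th:proj('top',np.array([.489,.218,.035])+.152*np.array([.0835*np.sin(th),-.9965*np.sin(th),np.cos(th)]))[0]
    g=np.linspace(-.6,1.45,2051);return c,st,g[np.argmin([abs(f(t)-c[0]) for t in g])]
E
python3 -c "
from h import *
for f in('t0','t8'):print(theta_top(cv2.imread(f'pics/{f}.png')[:,:,::-1].copy()))"
```

```text
(array([114.00570613, 229.83024251]), array([108, 187,  13,  86, 701], dtype=int32), np.float64(-0.26499999999999996))Traceback (most recent call last):
  File "<string>", line 3, in <module>
    for f in('t0','t8'):print(theta_top(cv2.imread(f'pics/{f}.png')[:,:,::-1].copy()))
                              ~~~~~~~~~^^^^^^^^^^^^^^^^^^^^^^^^^^^^^^^^^^^^^^^^^^^^^^
  File "h.py", line 29, in theta_top
    g=np.linspace(-.6,1.45,2051);return c,st,g[np.argmin([abs(f(t)-c[0]) for t in g])]
                                                              ~^^^
  File "h.py", line 28, in <lambda>
    f=lambda th:proj('top',np.array([.489,.218,.035])+.152*np.array([.0835*np.sin(th),-.9965*np.sin(th),np.cos(th)]))[0]
                ~~~~^^^^^^^^^^^^^^^^^^^^^^^^^^^^^^^^^^^^^^^^^^^^^^^^^^^^^^^^^^^^^^^^^^^^^^^^^^^^^^^^^^^^^^^^^^^^^^^^^
  File "h.py", line 11, in proj
    m=camera_model(cam);K=np.array(m['camera_matrix']);V=np.array(m['view'])
ValueError: time passes only in moves, steps and waits
```

```bash
sed -i 's/^from plant import \*/from plant import *\nimport functools\ncamera_model=functools.cache(camera_model)/' h.py
python3 -c "
from h import *
for f in('t0','t8'):print(theta_top(cv2.imread(f'pics/{f}.png')[:,:,::-1].copy()))"
```

```text
(array([114.00570613, 229.83024251]), array([108, 187,  13,  86, 701], dtype=int32), np.float64(-0.26499999999999996))
(array([166.00804829, 225.55130785]), array([160, 184,  13,  83, 497], dtype=int32), np.float64(0.6050000000000001))
```

The camera gives 0.605 rad and the fingertip geometry 0.613 rad, which agree. About 28 mm more is needed.

{"fn": "carry_out", "kwargs": {
  "moves": [
    {"jaw":0,"dx":-0.006,"dy":0,"dz":0,"yaw":0},
    {"jaw":0,"dx":-0.006,"dy":0,"dz":0,"yaw":0},
    {"jaw":0,"dx":-0.006,"dy":0,"dz":0,"yaw":0},
    {"jaw":0,"dx":-0.006,"dy":0,"dz":0,"yaw":0},
    {"jaw":0,"dx":-0.004,"dy":0,"dz":0,"yaw":0},
    {"jaw":0,"dx":0,"dy":0,"dz":0,"yaw":0},
    {"jaw":0,"dx":0,"dy":0,"dz":0,"yaw":0}
  ]
}}

```text
t: 14.15
tool_pos: [0.4987, 0.1359, 0.1367]
orientation: [2.127, 2.311, -0.001]
force: [-0.6, 0.7, 1.2]
opening: 0.0007
gripper_force: 0.7
```

```bash
python3 -c "
from h import *
to([.496,.135,.137]);print(theta_top(snap('top','t9.png')))
p=np.array(read_state()['tool_pos']);d=p-[.489,.218,.035];y=d[:2]@[-.0835,.9965]-.0075
print(np.arctan2(-y,d[2])+np.arcsin(.008/np.hypot(y,d[2])))"
```

```text
t 14.15 pos [0.4987 0.1359 0.1367] yaw 1.6536 open 0.0006641598970243179 F [-0.6  0.7  1.2] shift [-0.0007 -0.0028 -0.0003]
(array([175.67673716, 225.16314199]), array([170, 184,  12,  83, 331], dtype=int32), np.float64(0.793))
0.78393809964699
```

Both measures now agree with 0.785 rad, so I'll back off.

{"fn": "carry_out", "kwargs": {
  "moves": [
    {"jaw":0,"dx":0.01,"dy":0,"dz":0,"yaw":0},
    {"jaw":0,"dx":0.03,"dy":0,"dz":-0.02,"yaw":0},
    {"jaw":0,"dx":0.04,"dy":0,"dz":-0.04,"yaw":0},
    {"jaw":0,"dx":0.05,"dy":0,"dz":-0.05,"yaw":0},
    {"jaw":0,"dx":0.05,"dy":0,"dz":-0.03,"yaw":0},
    {"jaw":0,"dx":0.05,"dy":0,"dz":0,"yaw":0},
    {"jaw":0,"dx":0.03,"dy":0,"dz":0,"yaw":0},
    {"jaw":0,"dx":0,"dy":0,"dz":0,"yaw":0}
  ]
}}

```text
t: 15.2
tool_pos: [0.4765, 0.3918, 0.27]
orientation: [-2.124, -2.315, 0.002]
force: [0.2, 0.5, 0.5]
opening: 0.0003
gripper_force: 0.0
```

```bash
python3 -c "
from h import *
a=snap('top','t10.png');print(theta_top(a));b=snap('side','s10.png');print(read_state()['t'],read_state()['force'],read_state()['tool_pos'])
cv2.imwrite('pics/c10.png',np.hstack([cv2.resize(a[100:340,80:320,::-1],(400,400)),cv2.resize(b[100:384,120:404,::-1],(400,400))]))"
```

```text
(array([174.47802198, 225.03296703]), array([168, 184,  14,  83, 546], dtype=int32), np.float64(0.7680000000000001))
15.3 [ 0.60605942 -0.02240599  1.1346415 ] [0.47727463 0.38961976 0.27029171]
```

View pics/c10.png

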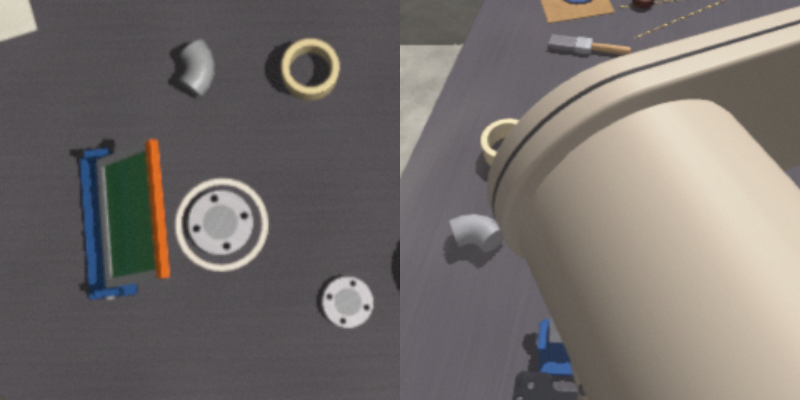

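The screen stands free at about 0.77–0.78 rad. The flange at crop (220,222) sits in the ring at (222,224), and the tape roll, elbow and brush are where they were. Handing in.

```bash
python3 -c "
from plant import *
print(close_job())"
```

```text
the job is handed in; nothing more can be done
None
```

Job handed in at about 15 s of the 56 s allowed: the middle-sized flange was slid inside the white ring (about 4 mm off centre of the 15 mm allowed), then the screen was leaned to about 44–45° and let go, where it stayed.

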